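Set the tyre inflator's click dial and start it

TASK

With a fingertip, turn the big knurled dial on top of the tyre inflator clockwise until its pointer clicks into the three-dot position, without going on past it. Then press the round start button beside the dial fully down and let it spring back. Nothing is to be gripped or lifted: leave the inflator where it stands, do not press the button before the dial is set, and leave the other things on the board alone.

Things in the scene. Friction and masses are not known exactly. Their poses are not given: they have to be found in the camera images.
- inflator: Grey tyre inflator standing loose on rubber feet, 170 (x) x 270 (y) x 85 mm high, about 3.2 kg. Origin at the centre of its underside, z up; its -x side (gauge, brass outlet) roughly faces the robot. On its flat top (the deck, 85 mm up) stand the dial, its axis at (0, +50 mm), and the start button at (0, -85 mm).
- dial (a joint): Dial angle in rad, growing clockwise seen from above. Pointer at one pip: 0, two: 0.6, three: 1.2, four: 1.8; stops at -0.2 and 2.0. A sprung detent pulls it into the nearest position, tipping over half-way (0.3, 0.9, 1.5); it takes at most 0.08 N m to overcome. It starts in the one- or two-pip position.
- dial_center (a point): Centre of the dial's flat top, on its vertical axis, 107 mm above the board. The dial is an aluminium disc 96 mm across standing 22 mm above the deck, rim knurled, fine ribs near the edge of its top (it acts as smooth): too wide to grip. A fingertip on the outer part of its top with 4 to 8 N, or against its rim, turns it by friction.
- dial_pointer (a point): On the dial's dark pointer line, flush in its top face, 40 mm out from the axis; turns with the dial.
- three_pips (a point): Middle of the group of three small white pips (the three-dot position) on the deck, 65 mm from the dial's axis. Groups of one, two, three and four pips follow clockwise round the dial's far (+x) side, 0.6 rad apart, at 0.9, 0.3, -0.3 and -0.9 rad from the inflator's +x axis.
- start (a joint): Travel of the start button in m: 0 up, 0.006 fully down; springs back by itself. It takes about 1.5 N to move it and 5 N to hold it fully down.
- start_top (a point): Centre of the top of the round steel start button, 30 mm in diameter, in a black collar 46 mm in diameter; when up it is 22 mm above the deck, 107 mm above the board.
- jar: Clear glass jar with steel screw lid, 72 mm across, 105 mm high, standing on the turntable; origin under its centre. To be left alone.
- turntable: White plastic turntable, 220 mm across, 34 mm high, left of the inflator; origin under its centre. To be left alone.
- pump_head: Steel pump head lying down, about 75 mm long, 40 mm high; origin under its middle. To be left alone.
- core_remover: Chrome valve core remover, a rod 68 mm long with a 34 mm cross bar, 10 mm high, lying in front of the inflator; origin under its middle. To be left alone.
- mallet: Short hardwood mallet lying behind the inflator, 210 mm long, head 55 x 95 x 55 mm at its +x end; origin under its middle. To be left alone.
- tin: Flat steel tin, 66 mm across, 45 mm high; origin under its centre. To be left alone.
- tyre_lever: Black plastic tyre lever lying flat, 135 mm long, 10 mm high; origin under its middle. To be left alone.

How it is judged:
On the way, in this order (a step that is already met when the one before it is completed fails the run):
1. the dial rests in the three-dot position (value of joint dial between 1.05 and 1.35 rad and velocity of joint dial between -0.5 and 0.5 rad/s), for 0.3 s.
2. the start button is pressed fully down with the dial set (value of joint dial between 1.05 and 1.35 rad and value of joint start above 0.0048 m), for 0.05 s.
At the end, for the whole second after the job is handed in: The dial rests in the three-dot position (joint 1.05 to 1.35 rad), the button was pressed at least 4.8 mm after the dial was set and is up again (under 1.5 mm), the inflator stands flat within 20 mm of where it was, and the other things are within 25 mm of where they were (value of joint dial between 1.05 and 1.35 rad and value of joint start below 0.0015 m and linear speed of inflator below 0.02 m/s and distance of inflator from where it was at the start of the episode below 0.02 m and angle between inflator's own z axis and vertical below 0.05 rad and distance of each of jar, turntable, pump_head, core_remover, mallet, tin, tyre_lever from where it was at the start of the episode below 0.025 m); the robot touches nothing.
It fails at once if the dial is turned past the three-dot position, over the tipping point towards four (value of joint dial above 1.5 rad).
It fails at once if the button is pressed before the dial is in the three-dot position (value of joint start above 0.003 m and value of joint dial below 0.9 rad).
It fails at once if the inflator is lifted, tipped or shoved out of place (20 mm) (distance of inflator from where it was at the start of the episode above 0.02 m or angle between inflator's own z axis and vertical above 0.1 rad).
It fails at once if another thing on the board is lifted, carried or knocked away (25 mm) (distance of any of jar, turntable, pump_head, core_remover, mallet, tin, tyre_lever from where it was at the start of the episode above 0.025 m).
It also fails if it takes over 45 s, if anything falls off the work surface, if the arm or the gripper's body presses on something with over 40 N, if the wrist force passes 120 N, or if a joint passes its speed limit or range.

ROBOT

A 6-joint arm with a two-finger parallel gripper is mounted at the origin on the work surface. World frame = base frame: x ahead of the robot, y to its left, z up, the work surface at z = 0. Lengths are in m, angles in rad, forces in N, time in s.
With the tool pointing down it reaches from about 0.325 to 0.775 m from the base axis. Payload 5.5 kg.
Tool frame: the origin (TCP) lies at the very end of the fingers, on their centre line; the grasp point (between the pads) lies 19 mm behind it; y points along the fingers, x is the direction in which the jaws open and shut, and the axes are right-handed (so a half turn about y gives the same grasp; the last joint's range is limited). The gripper opens to 88 mm and grips with 3 to 60 N. Pads are 20 mm wide; open, the fingers measure 115 mm over their backs; the gripper's body (75 mm by 178 mm) begins 61 mm behind the grasp point.
Start: joints at [1.071, 0.091, 1.231, -0, 1.82, -0.057], TCP at [0.257, 0.542, 0.223] pointing down, gripper open.
Joint ranges: [-2.87, 2.87], [-0.86, 2.18], [0.17, 2.46], [-1.51, 4.65], [0.06, 2.69], [-2.65, 2.65]. Speed limits (rad/s): [2.57, 2.57, 3.01, 3.14, 3.14, 3.14].

INTERFACE

Orientations are given as [roll, pitch, yaw] about the fixed x, y, z axes, in that order (R = Rz(yaw) Ry(pitch) Rx(roll)).
In Python, from plant import * gives the robot as it stands.
- The arm moves only by the shell command python3 -m handwheel 'ROWS'. ROWS is JSON, a list of rows, each an object of numbers: "x", "y", "z": the shift along the tool's x, y, z as a fraction of full scale; "turn": the turn about the tool's y as a fraction of full scale; "hand": the gripper command: -1 is fully open, 1 is shut, values between are in proportion. In form: [{"x": .., "y": .., "z": .., "turn": .., "hand": ..}, ...]. A call has 1 to 8 rows; each row shifts and turns the commanded pose from where the row before left it, along the tool's axes as they then stand; what a row does not reach is not made up. Full scale, the value 1, is 0.03 m for a shift and 0.08 rad for a turn. A row lasts 1/10 s, in which the tool goes at most 50 mm and 8.59 degrees, less where a joint would pass 70% of its speed; a pose out of reach is approached as far as the arm can. A call with a number of a shift or a turn outside -1 to 1 is refused whole. A call with a gripper value outside its range is refused whole. The fingers move at their own pace and stop on an object; the grip force is fixed at half the most. Time passes only in rows, so rows that do not move let the fingers close. It gives the time, the measured TCP pose, the force and the opening at its end, in the units of the state.
- get_state(): the state, without advancing time (a new reading comes with each control period).
- grab_frame(name): name is "side" or "top"; returns the picture (480x640x3 uint8, red, green, blue); there is no depth.
- camera_info(name): a dict with "mtx" (3x3 intrinsics, pixels), "extrinsics" (4x4, takes a point from camera to world coordinates). Camera axes: x right, y up, looking along -z (the intrinsics and any distortion apply to the point x, -y, -z); pixel columns grow to the right and rows downward; lengths in m; the calibration is good to about 2 mm. A picture is of the moment at which its call begins. camera_info takes no time and is no camera call.
- sign_off(): hands the job in, once; it reports no verdict.
The state is a dict: "time_s": time; "qpos": joint angles; "joint_velocities": joint speeds; "joint_torque": joint torques, N m; "ee_pos": TCP position; "ee_rot": TCP orientation; "force": force on the tool from outside, world axes, zero at the start; "ft_torque": the same for the moment, N m; "opening": finger opening in m.
Only numpy, scipy, OpenCV 4.12 (cv2) and the standard library are available. Lean on these libraries where they do the work, as an engineer would, in place of code of your own. Each camera call takes 0.05 s, during which the arm holds its last target.

## Working session

There is one attempt and no reset: what is moved stays moved. The work goes in short steps, Python scripts to look and compute and a shell command to move; the robot and the scene stay as the last step left them, time stands still between calls to the robot, and variables do not carry over. Pictures are saved under pics/ and viewed, and the job is handed in when it is done.

```bash
ls; mkdir -p pics; python3 - <<'E'
from plant import *
import cv2
s=get_state();print(s)
for n in("top","side"):
    cv2.imwrite(f"pics/{n}0.png",grab_frame(n)[:,:,::-1]);print(camera_info(n))
E
```

```text
pics
{'time_s': 0.0, 'qpos': array([ 1.07130233e+00,  9.18332091e-02,  1.23186469e+00,  3.37476748e-05,
        1.81978719e+00, -5.66944487e-02]), 'joint_velocities': array([-0.00059041, -0.00044484,  0.00202797, -0.00113745, -0.00080761,
        0.0013281 ]), 'joint_torque': array([-7.70299030e-04, -4.46443176e+01, -4.06456268e+01,  6.98514562e-02,
        2.92542583e-02, -1.24680550e-04]), 'ee_pos': array([0.25693166, 0.54188422, 0.2215342 ]), 'ee_rot': array([-1.57065642,  0.00188754,  1.1280052 ]), 'force': array([ 0.38962979, -0.69465279, -0.05278724]), 'ft_torque': array([-0.01201237,  0.01726593, -0.03497706]), 'opening': 0.08780346664625403}
{'mtx': array([[447.15582265,   0.        , 317.92514073],
       [  0.        , 447.15582265, 235.3954002 ],
       [  0.        ,   0.        ,   1.        ]]), 'extrinsics': array([[-0.14445812,  0.96824383, -0.20404836,  0.40452141],
       [-0.98949515, -0.14251503,  0.0242654 , -0.02468088],
       [-0.00558513,  0.2054102 ,  0.97866003,  0.9810882 ],
       [ 0.        ,  0.        ,  0.        ,  1.        ]])}
{'mtx': array([[561.5184228 ,   0.        , 320.46369298],
       [  0.        , 561.5184228 , 235.94413135],
       [  0.        ,   0.        ,   1.        ]]), 'extrinsics': array([[ 0.82369662,  0.39275116, -0.40898705,  0.0474615 ],
       [-0.56699624,  0.57845303, -0.58643614, -0.83536969],
       [ 0.00625632,  0.71493959,  0.69915824,  1.00805265],
       [ 0.        ,  0.        ,  0.        ,  1.        ]])}
```

View pics/top0.png

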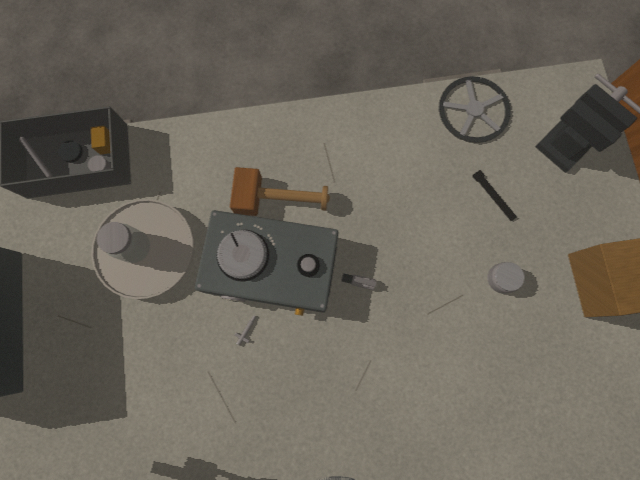

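View pics/side0.png

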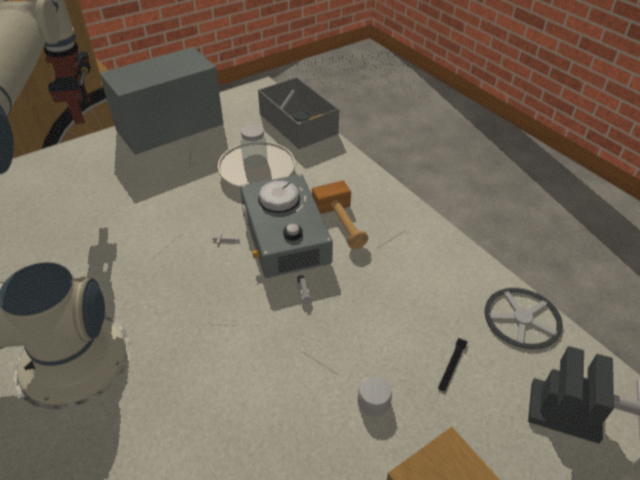

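The top view shows the dial near (242,254), the button near (309,265) and the pointer towards (235,238). The pips are near (222,232), (239,224), (258,227) and (270,240). Next I'll zoom in and measure.

```bash
cat > h.py <<'E'
from plant import *
import cv2, numpy as np
def ray(n,u,v,z):
    c=camera_info(n);K=c["mtx"];E=c["extrinsics"]
    d=np.linalg.inv(K)@[u,v,1];d=E[:3,:3]@[d[0],-d[1],-d[2]];o=E[:3,3]
    return o+d*(z-o[2])/d[2]
def proj(n,p):
    c=camera_info(n);K=c["mtx"];E=c["extrinsics"]
    q=E[:3,:3].T@(np.asarray(p)-E[:3,3]);q=K@[q[0],-q[1],-q[2]];return q[:2]/q[2]
E
python3 - <<'E'
from h import *
im=cv2.imread("pics/top0.png")
c=im[205:320,190:350]
cv2.imwrite("pics/topz.png",cv2.resize(c,None,fx=5,fy=5,interpolation=cv2.INTER_CUBIC))
s=cv2.imread("pics/side0.png")[165:285,225:375]
cv2.imwrite("pics/sidez.png",cv2.resize(s,None,fx=5,fy=5,interpolation=cv2.INTER_CUBIC))
E
```

```text
(no output)
```

View pics/topz.png

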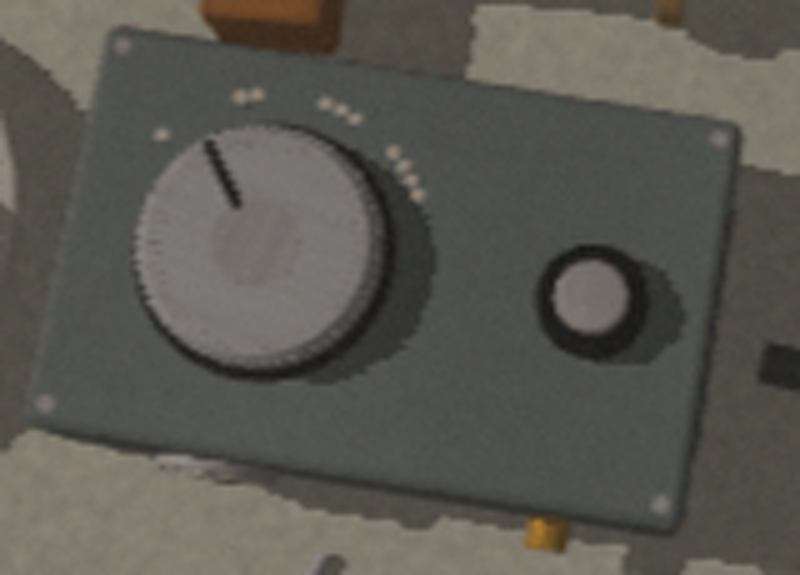

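View pics/sidez.png

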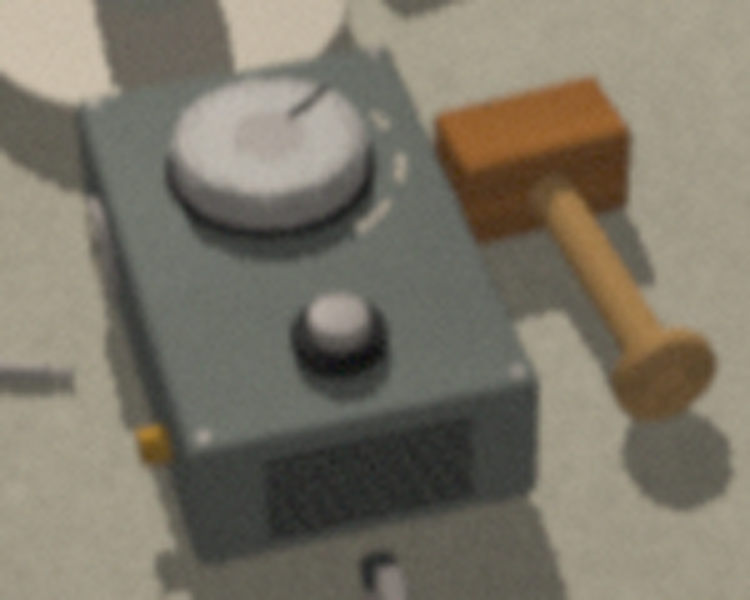

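The zoom gives screws at (122,46), (719,138), (660,504) and (44,403), the button at (592,296), and the pointer running from (238,206) to (208,143).

```bash
python3 - <<'E'
from h import *
f=lambda u,v,z:ray("top",190+(u-2)/5,205+(v-2)/5,z)
sc=[f(*p,.085) for p in[(122,46),(719,138),(660,504),(44,403)]]
c=np.mean(sc,0)
# inflator +y = towards left (dial side)
y=(sc[0]-sc[1]+sc[3]-sc[2])[:2];y/=np.linalg.norm(y);x=np.array([y[1],-y[0]])
print("screws",np.round(sc,4),"c",c,"yaw",np.arctan2(x[1],x[0]))
d=c[:2]+.05*y;b=c[:2]-.085*y
print("dial",d,"btn",b)
print("dial px",f(257,245,.107),"btn px",f(592,296,.107))
g=lambda n,u,v,z:ray(n,225+(u-2)/5,165+(v-2)/5,z)
print("side dial",g("side",271,147,.107),"btn",g("side",339,315,.107))
dc=f(257,245,.107)[:2]
for p in[(238,206),(208,143)]:
    for o in(d,dc):
        r=f(*p,.107)[:2]-o;print("ptr",np.linalg.norm(r),np.arctan2(r@y,r@x))
for p in[(162,134),(248,96),(341,110),(406,173)]:
    r=f(*p,.085)[:2]-d;print("pip",np.linalg.norm(r),np.arctan2(r@y,r@x))
for p in[(322,88),(293,115)]:
    r=g("side",*p,.107)[:2]-d;print("ptr side",np.linalg.norm(r),np.arctan2(r@y,r@x))
E
```

```text
screws [[ 0.6679  0.1595  0.085 ]
 [ 0.5934 -0.0793  0.085 ]
 [ 0.45   -0.0336  0.085 ]
 [ 0.5253  0.2048  0.085 ]] c [0.55914743 0.06284948 0.085     ] yaw -0.30443105007423354
dial [0.57413495 0.11055037] btn [ 0.53366864 -0.01824202]
dial px [0.57248533 0.10984718 0.107     ] btn px [ 0.5330003  -0.01873023  0.107     ]
side dial [0.57342027 0.10123503 0.107     ] btn [ 0.53622623 -0.01996559  0.107     ]
ptr 0.015917293529367455 0.6281822864278409
ptr 0.01770548577185177 0.6361948863682196
ptr 0.04466999043682078 0.6278241968676446
ptr 0.046457781968355705 0.6308916226896507
pip 0.065226950386035 0.8941777223139911
pip 0.06500974277290524 0.2974405055675883
pip 0.06548594718433741 -0.30931296999316127
pip 0.06527716378413263 -0.8999523745384642
ptr side 0.047739938177844 0.6417844178436098
ptr side 0.022238014697995603 0.5662113558727219
```

```bash
python3 - <<'E'
from h import *
im=grab_frame("top")[:,:,::-1];cv2.imwrite("pics/top1.png",im)
cv2.imwrite("pics/topz1.png",cv2.resize(im[205:320,190:350],None,fx=5,fy=5,interpolation=cv2.INTER_CUBIC))
print(get_state()['time_s'])
E
```

```text
0.15
```

View pics/topz1.png

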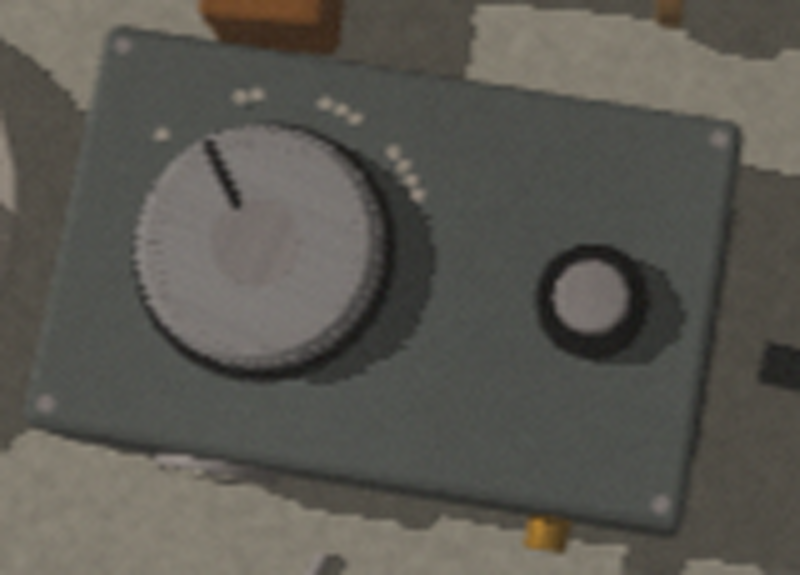

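The pointer sits still at about 0.63 rad from the inflator's +x axis, so the dial reads about 0.27 and needs to turn about +0.93. I'll turn the tool to yaw 0 with the fingers shut. The contact will be on the dial's +y side, so the side camera can still see the pointer.

```bash
python3 -m handwheel '[{"x":0,"y":0,"z":0,"turn":1,"hand":1},{"x":0,"y":0,"z":0,"turn":1,"hand":1},{"x":0,"y":0,"z":0,"turn":1,"hand":1},{"x":0,"y":0,"z":0,"turn":1,"hand":1},{"x":0,"y":0,"z":0,"turn":1,"hand":1},{"x":0,"y":0,"z":0,"turn":1,"hand":1},{"x":0,"y":0,"z":0,"turn":1,"hand":1}]'
python3 -m handwheel '[{"x":0,"y":0,"z":0,"turn":1,"hand":1},{"x":0,"y":0,"z":0,"turn":1,"hand":1},{"x":0,"y":0,"z":0,"turn":1,"hand":1},{"x":0,"y":0,"z":0,"turn":1,"hand":1},{"x":0,"y":0,"z":0,"turn":1,"hand":1},{"x":0,"y":0,"z":0,"turn":1,"hand":1},{"x":0,"y":0,"z":0,"turn":1,"hand":1},{"x":0,"y":0,"z":0,"turn":0.1,"hand":1}]'
```

```text
time_s: 0.85
ee_pos: [0.257, 0.542, 0.2222]
ee_rot: [-1.571, 0.001, 0.565]
force: [1.1, -0.2, 0.2]
opening: 0.035
time_s: 1.65
ee_pos: [0.257, 0.542, 0.2222]
ee_rot: [-1.571, 0.0, -0.001]
force: [-0.4, 0.8, -0.4]
opening: 0.0004
```

```bash
python3 -m handwheel '[{"x":0.7,"y":0,"z":-1,"turn":0,"hand":1},{"x":0.7,"y":0,"z":-1,"turn":0,"hand":1},{"x":0.7,"y":0,"z":-1,"turn":0,"hand":1},{"x":0.7,"y":0,"z":-1,"turn":0,"hand":1},{"x":0.7,"y":0,"z":-1,"turn":0,"hand":1},{"x":0.7,"y":0,"z":-1,"turn":0,"hand":1},{"x":0.7,"y":0,"z":-1,"turn":0,"hand":1},{"x":0.7,"y":0,"z":-1,"turn":0,"hand":1}]'
python3 -m handwheel '[{"x":0.75,"y":0,"z":-1,"turn":0,"hand":1},{"x":0.75,"y":0,"z":-1,"turn":0,"hand":1},{"x":0.75,"y":0,"z":-1,"turn":0,"hand":1},{"x":0.75,"y":0,"z":-1,"turn":0,"hand":1},{"x":0.75,"y":0,"z":-1,"turn":0,"hand":1},{"x":0.65,"y":1,"z":-0.3,"turn":0,"hand":1},{"x":0,"y":1,"z":0,"turn":0,"hand":1},{"x":0,"y":0,"z":0,"turn":0,"hand":1}]'
python3 - <<'E'
from h import *
for n in("top","side"):
    im=grab_frame(n)[:,:,::-1]
    cv2.imwrite(f"pics/{n}2.png",im)
print(get_state()['ee_pos'],get_state()['force'])
E
```

```text
time_s: 2.45
ee_pos: [0.4257, 0.3008, 0.2225]
ee_rot: [-1.571, 0.0, 0.002]
force: [0.8, 0.5, 0.5]
opening: 0.0004
time_s: 3.25
ee_pos: [0.5552, 0.1421, 0.1569]
ee_rot: [-1.573, 0.009, 0.0]
force: [-1.3, -0.4, -0.6]
opening: 0.0005
[0.55663242 0.14316033 0.16255346] [ 0.97157309 -0.23438588  0.61179633]
```

View pics/side2.png

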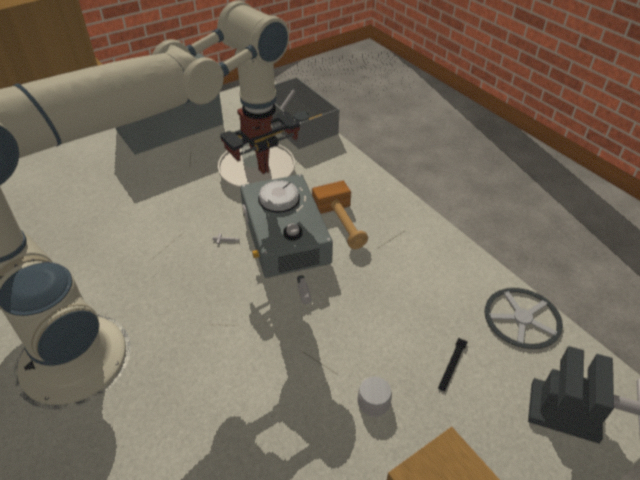

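View pics/top2.png

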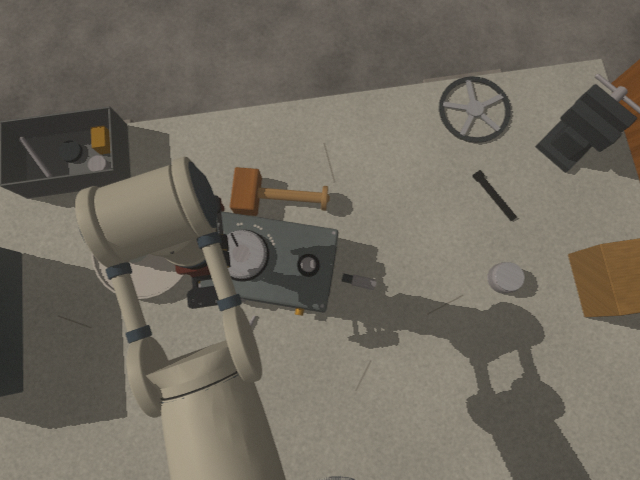

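In both views the pointer is still visible beside the hand: around (286,186) in the side picture and (235,240) in the top one. The fingertip is behind and above the dial. I'll descend to contact in small steps.

```bash
python3 -m handwheel '[{"x":0,"y":1,"z":0,"turn":0,"hand":1},{"x":0,"y":0.6,"z":0,"turn":0,"hand":1},{"x":0,"y":0.05,"z":0,"turn":0,"hand":1},{"x":0,"y":0,"z":0,"turn":0,"hand":1}]'
python3 -m handwheel '[{"x":0,"y":0.1,"z":0,"turn":0,"hand":1},{"x":0,"y":0,"z":0,"turn":0,"hand":1}]'
```

```text
time_s: 3.75
ee_pos: [0.5575, 0.1437, 0.1151]
ee_rot: [-1.57, -0.002, 0.001]
force: [0.2, 0.6, 0.8]
opening: 0.0004
time_s: 3.95
ee_pos: [0.5577, 0.1434, 0.1117]
ee_rot: [-1.57, -0.002, 0.0]
force: [-0.7, 0.4, 0.2]
opening: 0.0005
```

```bash
python3 -m handwheel '[{"x":0,"y":0.1,"z":0,"turn":0,"hand":1},{"x":0,"y":0,"z":0,"turn":0,"hand":1}]'
python3 -m handwheel '[{"x":0,"y":0.05,"z":0,"turn":0,"hand":1},{"x":0,"y":0,"z":0,"turn":0,"hand":1}]'
```

```text
time_s: 4.15
ee_pos: [0.5572, 0.1432, 0.1074]
ee_rot: [-1.571, -0.0, 0.0]
force: [1.1, -0.5, -0.2]
opening: 0.0001
time_s: 4.35
ee_pos: [0.5576, 0.1434, 0.1073]
ee_rot: [-1.57, -0.002, 0.0]
force: [-0.8, 1.3, 5.0]
opening: -0.0001
```

```bash
python3 -m handwheel '[{"x":0.114,"y":0.01,"z":0.046,"turn":0,"hand":1},{"x":0.118,"y":0,"z":0.034,"turn":0,"hand":1},{"x":0.121,"y":0,"z":0.022,"turn":0,"hand":1},{"x":0.123,"y":0,"z":0.01,"turn":0,"hand":1},{"x":0.123,"y":0,"z":-0.003,"turn":0,"hand":1},{"x":0,"y":0,"z":0,"turn":0,"hand":1}]'
cat > look.py <<'E'
from h import *
import sys
k=sys.argv[1]
t=grab_frame("top")[:,:,::-1];s=grab_frame("side")[:,:,::-1]
a=cv2.resize(t[205:320,190:350],(800,575),interpolation=cv2.INTER_CUBIC)
b=cv2.resize(s[165:285,225:375],(750,600),interpolation=cv2.INTER_CUBIC)
cv2.imwrite(f"pics/t{k}.png",a);cv2.imwrite(f"pics/s{k}.png",b)
st=get_state();print(st['time_s'],st['ee_pos'],st['force'])
E
python3 look.py 3
```

```text
time_s: 4.95
ee_pos: [0.576, 0.1469, 0.1073]
ee_rot: [-1.57, -0.003, 0.0]
force: [-1.4, 1.6, 6.6]
opening: 0.0003
5.05 [0.57586147 0.14685895 0.10723604] [-1.12924382  0.85327985  6.17229674]
```

View pics/t3.png

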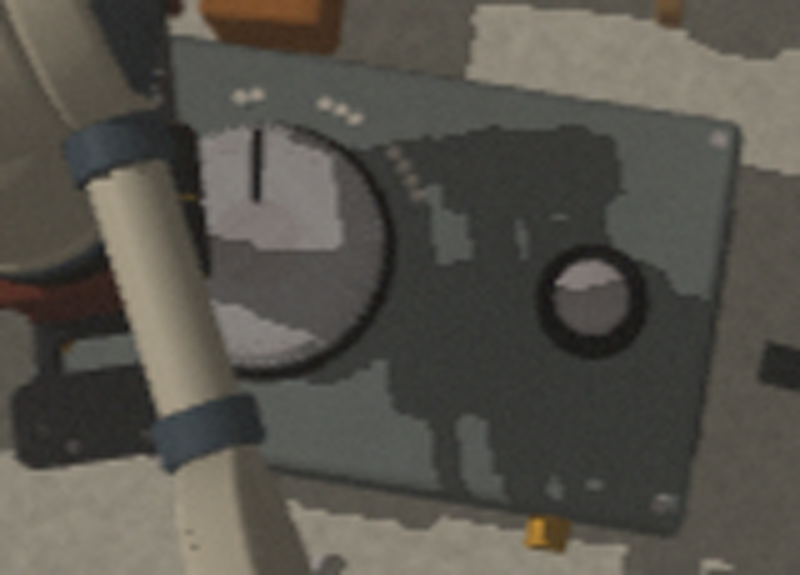

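View pics/s3.png

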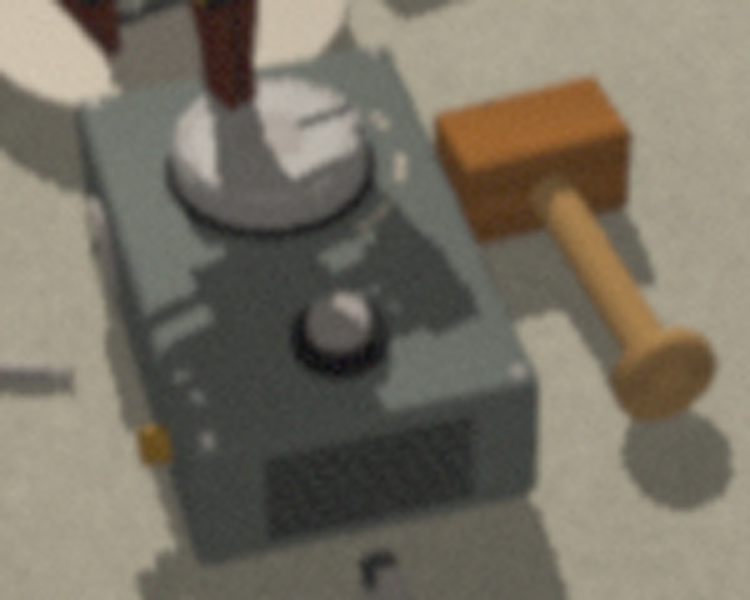

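The pointer moved from (208,143) to (259,131), about 0.46 rad, so there is almost no slip, and the inflator hasn't moved. The next stroke is 0.4 rad.

```bash
python3 -m handwheel '[{"x":0.122,"y":0,"z":-0.016,"turn":0,"hand":1},{"x":0.120,"y":0,"z":-0.028,"turn":0,"hand":1},{"x":0.116,"y":0,"z":-0.04,"turn":0,"hand":1},{"x":0.112,"y":0,"z":-0.051,"turn":0,"hand":1},{"x":0,"y":0,"z":0,"turn":0,"hand":1}]'
python3 look.py 4
python3 - <<'E'
from h import *
f=lambda u,v,z:ray("top",190+(u-2)/5,205+(v-2)/5,z)
d=np.array([.5733,.1102])
for p in[(208,143),(259,131)]:
    r=f(*p,.107)[:2]-d;print("dial",.9-(np.arctan2(r[1],r[0])+.3044))
E
```

```text
time_s: 5.55
ee_pos: [0.5905, 0.1426, 0.1073]
ee_rot: [-1.57, -0.004, -0.0]
force: [0.7, 0.1, 4.8]
opening: 0.0003
5.65 [0.59046748 0.1425429  0.1072665 ] [0.78999213 0.2959927  5.84949394]
dial 0.2707395362070345
dial 0.7324826105125524
```

View pics/t4.png

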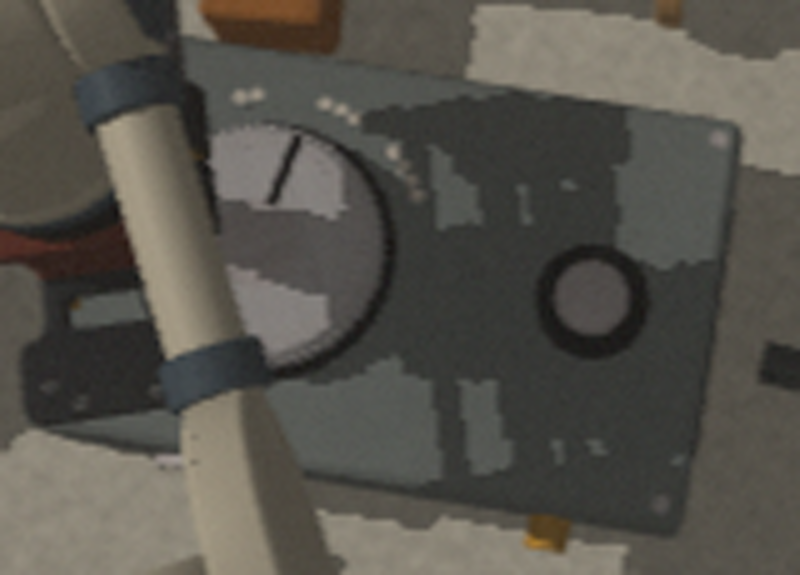

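View pics/s4.png

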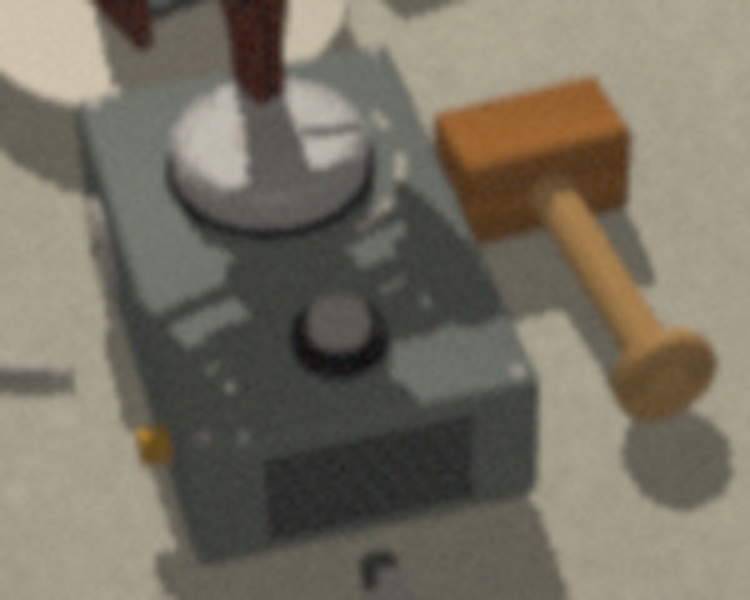

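The pointer tip is now at (298,138), so the dial is at about 1.1. I'll give it another 0.1 rad, lift off and look.

```bash
python3 -m handwheel '[{"x":0.053,"y":0,"z":-0.03,"turn":0,"hand":1},{"x":0.052,"y":0,"z":-0.033,"turn":0,"hand":1},{"x":0,"y":0,"z":0,"turn":0,"hand":1},{"x":0,"y":-0.1,"z":0,"turn":0,"hand":1},{"x":0,"y":-0.5,"z":0,"turn":0,"hand":1},{"x":0,"y":-1,"z":0,"turn":0,"hand":1},{"x":0,"y":0,"z":0,"turn":0,"hand":1}]'
python3 look.py 5
```

```text
time_s: 6.35
ee_pos: [0.594, 0.1408, 0.1591]
ee_rot: [-1.569, -0.007, -0.0]
force: [-0.0, -0.1, 0.9]
opening: 0.0003
6.45 [0.59280703 0.14055624 0.15470289] [0.11864287 0.41907952 0.153922  ]
```

View pics/t5.png

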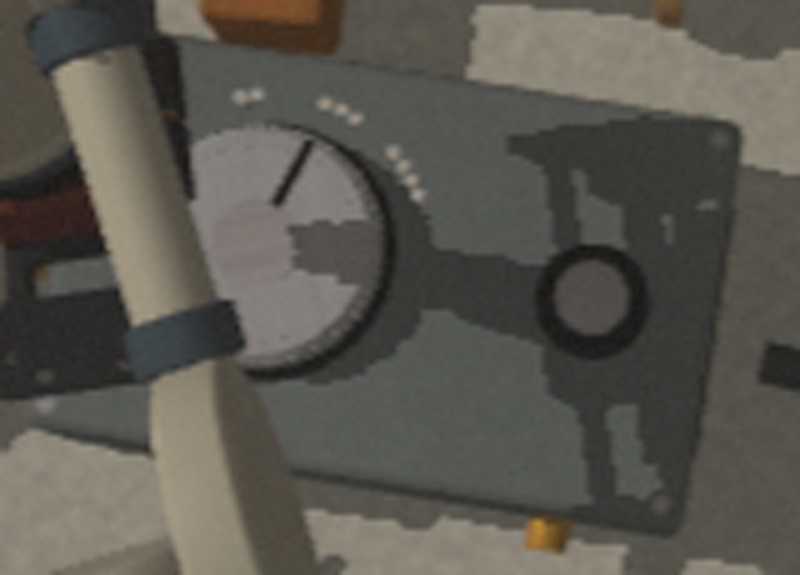

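View pics/s5.png

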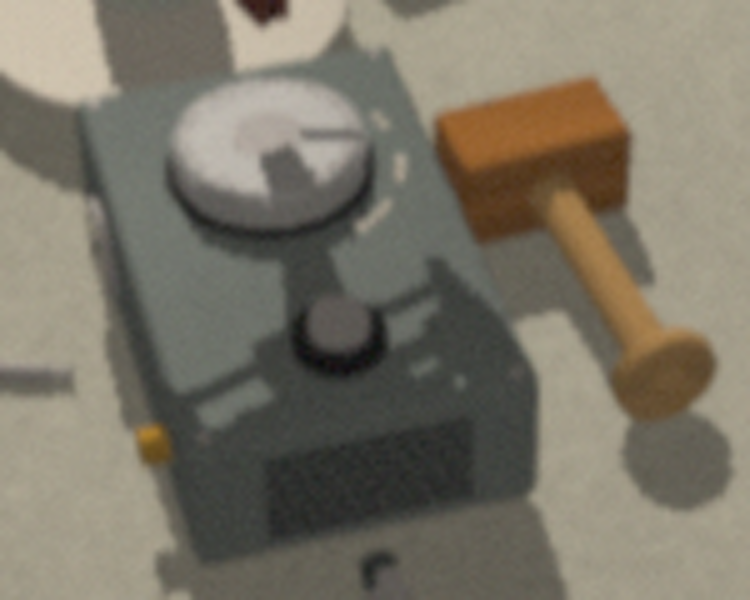

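```bash
python3 - <<'E'
from h import *
f=lambda u,v,z:ray("top",190+(u-2)/5,205+(v-2)/5,z)
g=lambda u,v,z:ray("side",225+(u-2)/5,165+(v-2)/5,z)
d=np.array([.5733,.1102])
def a(p,q,o=d): r=p[:2]-q;return .9-(np.arctan2(r[1],r[0])+.3044)
print(a(f(310,142,.107),d),a(f(277,204,.107),d),"line",a(f(310,142,.107),f(277,204,.107)[:2]))
print("line0",a(f(208,143,.107),f(238,206,.107)[:2]))
print("side line",a(g(364,135,.107),g(302,132,.107)[:2]), "side line0",a(g(322,88,.107),g(293,115,.107)[:2]))
E
```

```text
1.198870802148368 1.2024293136117032 line 1.196639910511872
line0 0.2724050890889138
side line 1.2660166493860636 side line0 0.19266627389163182
```

The dial reads 1.20 (line method 1.197, side view 1.27), which is the three-dot position. Next is the button.

```bash
python3 -m handwheel '[{"x":-0.33,"y":0,"z":-0.89,"turn":0,"hand":1},{"x":-0.33,"y":0,"z":-0.89,"turn":0,"hand":1},{"x":-0.33,"y":0,"z":-0.89,"turn":0,"hand":1},{"x":-0.33,"y":0,"z":-0.89,"turn":0,"hand":1},{"x":-0.33,"y":0,"z":-0.89,"turn":0,"hand":1},{"x":-0.32,"y":0,"z":-0.88,"turn":0,"hand":1},{"x":0,"y":0.6,"z":0,"turn":0,"hand":1},{"x":0,"y":0,"z":0,"turn":0,"hand":1}]'
python3 look.py 6
```

```text
time_s: 7.25
ee_pos: [0.5313, -0.02, 0.1318]
ee_rot: [-1.57, 0.006, -0.002]
force: [0.5, -0.3, -0.5]
opening: 0.0007
7.35 [ 0.53251339 -0.01919359  0.13417305] [-0.12534947 -0.17972881  0.33645181]
```

View pics/s6.png

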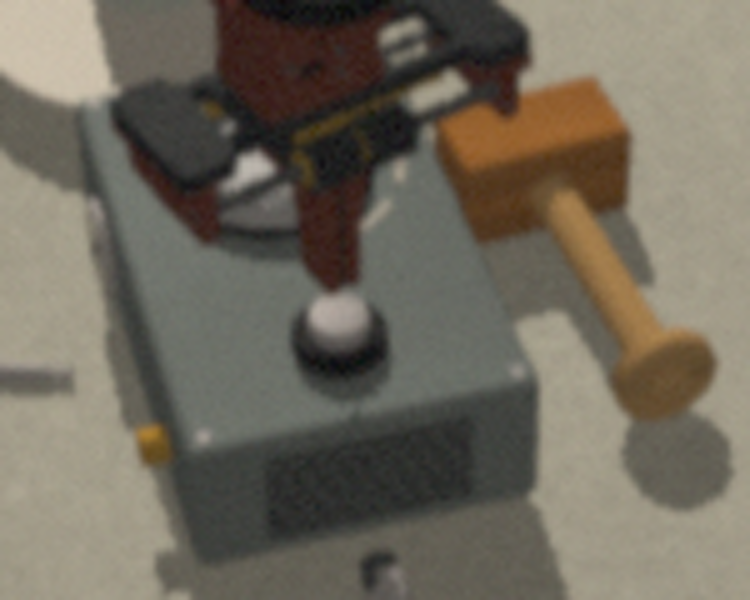

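The fingertip hangs over the button, with its tip at (332,287) and the button top at (339,312). I'll press in small steps.

```bash
python3 -m handwheel '[{"x":0.03,"y":0.8,"z":0,"turn":0,"hand":1},{"x":0,"y":0.1,"z":0,"turn":0,"hand":1},{"x":0,"y":0.1,"z":0,"turn":0,"hand":1},{"x":0,"y":0.1,"z":0,"turn":0,"hand":1},{"x":0,"y":0,"z":0,"turn":0,"hand":1},{"x":0,"y":0,"z":0,"turn":0,"hand":1}]'
```

```text
time_s: 7.95
ee_pos: [0.5344, -0.0191, 0.1033]
ee_rot: [-1.57, -0.001, 0.0]
force: [-1.4, 1.3, 3.2]
opening: 0.0006
```

```bash
python3 -m handwheel '[{"x":0,"y":0.06,"z":0,"turn":0,"hand":1},{"x":0,"y":0.05,"z":0,"turn":0,"hand":1},{"x":0,"y":0,"z":0,"turn":0,"hand":1}]'
```

```text
time_s: 8.25
ee_pos: [0.5346, -0.0192, 0.1012]
ee_rot: [-1.571, -0.002, 0.0]
force: [-4.3, 3.0, 11.6]
opening: 0.0004
```

It has bottomed: z is 0.1012 and the force has risen to 11.6 N. I'll hold a moment, then lift away.

```bash
python3 -m handwheel '[{"x":0,"y":0.01,"z":0,"turn":0,"hand":1},{"x":0,"y":0,"z":0,"turn":0,"hand":1},{"x":0,"y":-0.2,"z":0,"turn":0,"hand":1},{"x":0,"y":-1,"z":0,"turn":0,"hand":1},{"x":0,"y":-1,"z":0,"turn":0,"hand":1},{"x":-0.9,"y":-1,"z":-0.5,"turn":0,"hand":1},{"x":-1,"y":-1,"z":-1,"turn":0,"hand":1},{"x":-1,"y":0,"z":-1,"turn":0,"hand":1}]'
python3 -m handwheel '[{"x":-1,"y":0,"z":-1,"turn":0,"hand":1},{"x":-1,"y":0,"z":-1,"turn":0,"hand":1},{"x":0,"y":0,"z":-1,"turn":0,"hand":1},{"x":0,"y":0,"z":-1,"turn":0,"hand":1},{"x":0,"y":0,"z":-1,"turn":0,"hand":1},{"x":0,"y":0,"z":0,"turn":0,"hand":1},{"x":0,"y":0,"z":0,"turn":0,"hand":1}]'
python3 look.py 7
```

```text
time_s: 9.05
ee_pos: [0.4488, -0.0944, 0.2279]
ee_rot: [-1.574, -0.007, 0.001]
force: [-0.7, -0.9, 0.3]
opening: 0.0007
time_s: 9.75
ee_pos: [0.388, -0.2436, 0.223]
ee_rot: [-1.57, 0.001, -0.002]
force: [0.2, 0.2, -0.5]
opening: 0.0007
9.85 [ 0.38834448 -0.24271097  0.22347739] [-0.62709208  0.16801061 -0.73233614]
```

View pics/t7.png

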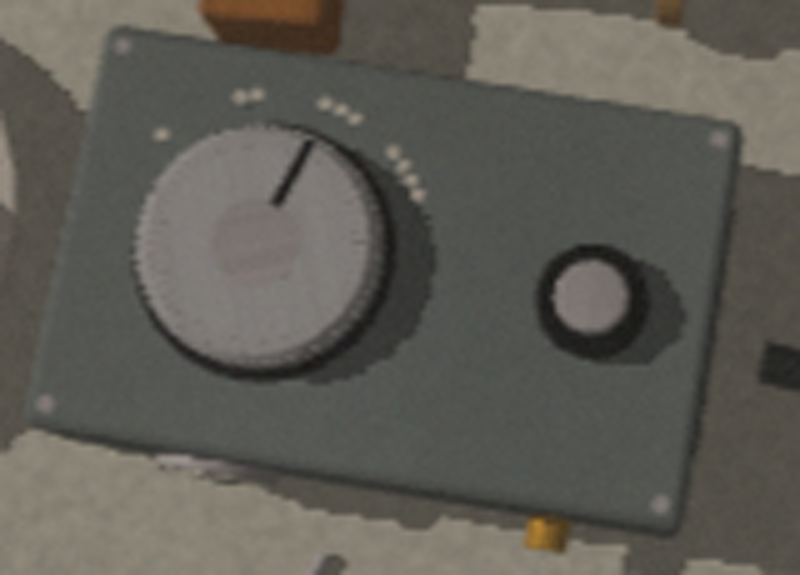

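View pics/s7.png

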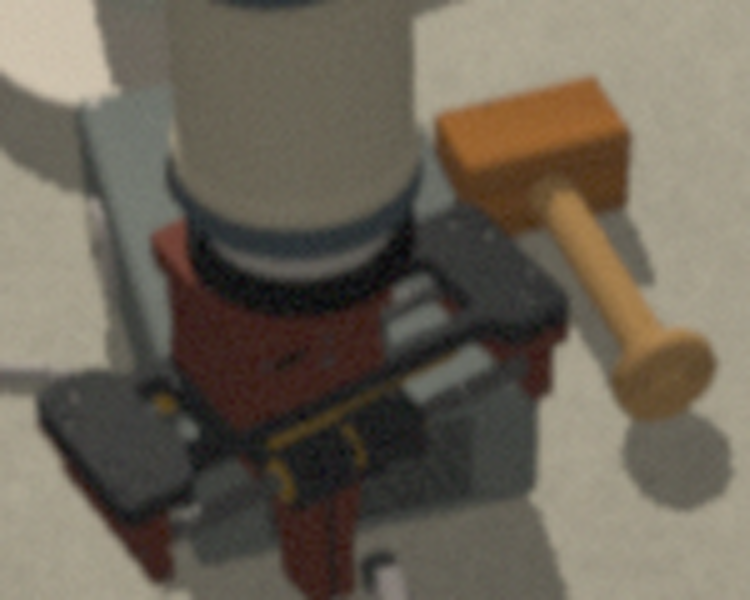

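The top view shows the pointer tip at (311,142), as before. The button looks as it did at the start, centred at (592,296), and the screws haven't moved. The side view of the inflator is blocked by the hand, which is clear of everything.

```bash
python3 -c "
from plant import *
print(sign_off())"
```

```text
the job is handed in; nothing more can be done
None
```

I turned the dial to the three-dot position, then pressed the start button fully down and released it. The job is handed in at about 9.9 s of the 45 s allowed; no verdict was reported.

- **Dial:** with the fingers shut, I pressed one fingertip on the dial's top at about 5–6 N and swept it clockwise in three short strokes. The pointer then read 1.20 rad in the top view, and it was still there in the last picture.
- **Button:** I pressed until it bottomed. The fingertip was 5.8 mm below the button's rest height and the force rose to 11.6 N. After release, the top view showed the button looking as it did at the start.
- **Inflator:** its corner screws are at the same pixels as before, so it did not visibly move. I saw no change to the mallet and pump head where they show in the last close-up. I did not check the jar, turntable, tin, tyre lever and core remover at the end, but the arm stayed well above the board away from the inflator.

**Checks that disagreed:**
- The pointer started at about 0.27 rad, between one and two pips, not in a position as the brief says. I steered by the measured pointer angle instead.
- The coarser side view read about 1.27 rad for the final dial angle against 1.20 from above; both are inside the allowed band.
- The last side picture was blocked by the hand, so the final check is from the top view only.

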